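Clear the splicing bench: cores, loupe and pencil to their places

ROBOT

A 7-joint arm with a two-finger parallel gripper is mounted at the origin on the work surface. World frame = base frame: x ahead of the robot, y to its left, z up, the work surface at z = 0. Lengths are in mm, angles in rad, forces in N, time in s.
With the tool pointing down it reaches from about 350 to 775 mm from the base axis. Payload 3.1 kg.
Tool frame: the origin (TCP) lies at the very end of the fingers, on their centre line; the grasp point (between the pads) lies manip.grip_point_offset behind it (manip.grip_point_offset is the distance from the TCP to the grasp point, in mm); z points along the fingers, y is the direction in which the jaws open and shut (so a half turn about z gives the same grasp; the last joint's range is limited). The gripper opens to 85 mm and grips with 20 to 120 N. Pads are 22 mm wide; open, the fingers measure 114 mm over their backs; the gripper's body (76 mm by 85 mm) begins 54 mm behind the grasp point. The pads swing forward as they close: fully open they stand 13 mm farther back than shut.
Start: joints at [1.171, 0.311, 0.014, 1.512, -0.004, 1.319, -0.027], TCP at [192.651, -515.173, 231.304] pointing down, gripper open.
Joint ranges: [-2.7, 2.7], [-0.3, 1.91], [-1.27, 1.3], [0.12, 2.57], [-1.44, 4.58], [0.2, 2.03], [-3.05, 3.05]. Speed limits (rad/s): [2.79, 2.79, 3.14, 3.14, 3.14, 3.14, 3.14].

INTERFACE

Orientations are given as a unit quaternion [w, x, y, z].
In Python, from bench import manip gives the robot as it stands.
- The arm moves only by the shell command python3 -m handwheel 'ROWS'. ROWS is JSON, a list of rows, each an object of numbers: "tx", "ty", "tz": the shift along the tool's x, y, z in cm; "rx", "ry", "rz": the turn, a rotation vector about the tool's x, y, z in degrees; "claw": the opening, from 0 (shut) to 1 (fully open). In form: [{"tx": .., "ty": .., "tz": .., "rx": .., "ry": .., "rz": .., "claw": ..}, ...]. A call has 1 to 12 rows; each row is the pose to reach, as a shift and turn from the pose commanded when the call began, along the tool's axes at that moment; what a row does not reach only later rows make up. A row lasts 1/10 s, in which the tool goes at most 50 mm and 8.59 degrees, less where a joint would pass 70% of its speed; a pose out of reach is approached as far as the arm can. A call with a gripper value outside its range is refused whole. The fingers move at their own pace and stop on an object; the grip force is fixed at half the most. Time passes only in rows, so rows that repeat a pose let the fingers close. It gives the time, the measured TCP pose, the force and the opening at its end, in the units of the state.
- manip.read_state(): the state, without advancing time (a new reading comes with each control period).
- manip.capture(name): name is "scene" or "side" or "wrist"; returns the picture (400x640x3 uint8, red, green, blue); there is no depth.
- manip.camera_params(name): a dict with "K" (3x3 intrinsics, pixels), "position" and "orientation" of the camera in the world; the wrist camera has in their place "hand_eye" (4x4, takes a point from camera to tool coordinates, whose origin is the TCP and whose axes are the flange's). Camera axes: x right, y down, z forward; pixel columns grow to the right and rows downward; lengths in mm; the calibration is good to about 2 mm. A picture is of the moment at which its call begins: read the wrist's pose just before it. camera_params takes no time and is no camera call.
- manip.job_done(): hands the job in, once; it reports no verdict.
The state is a dict: "clock": time; "q": joint angles; "joint_velocities": joint speeds; "joint_efforts": joint torques, N m; "eef_pos": TCP position; "tcp_rot": TCP orientation; "wrist_force": force on the tool from outside, world axes, zero at the start; "ft_torque": the same for the moment, N m; "width": finger opening in mm.
Only numpy, scipy, OpenCV 4.12 (cv2) and the standard library are available. Lean on these libraries where they do the work, as an engineer would, in place of code of your own. Each camera call takes 0.05 s, during which the arm holds its last target. There are 200 camera calls.

TASK

Sort the loose splicing things into their places: slip both thin reel cores onto the spindle, one on top of the other, stand the thick core flat in the square tray, stand the loupe upright in the round dish and lay the grease pencil in the long tray. Leave the green pencil pot where it stands.

Things in the scene. Friction and masses are not known exactly. Their poses are not given: they have to be found in the camera images.
- thin_core_a: White plastic film reel core, the thin kind: a ring 50 mm across and 16 mm high, lying flat with its 26 mm through hole upright. Origin: centre of its underside, z up along the hole. A small grey key mark on its rim has no meaning here. One of two alike.
- thin_core_b: White plastic film reel core, the thin kind: a ring 50 mm across and 16 mm high, lying flat with its 26 mm through hole upright. Origin: centre of its underside, z up along the hole. A small grey key mark on its rim has no meaning here. The other of the two alike.
- thick_core: White plastic film reel core, the thick kind: a ring 60 mm across and 35 mm high, lying flat with its 26 mm through hole upright. Origin: centre of its underside, z up along the hole. A small grey key mark on its rim has no meaning here. There is only one.
- loupe: Magnifying loupe standing upright: a black cylinder 45 mm high, its foot 42 mm across for the lowest 12 mm and its barrel 38 mm across above, with a pale lens on top. Origin: centre of its underside, z up.
- pencil: Black six-sided grease pencil lying on the bench, 120 mm long over its tip, 12 mm across flats, with a pale wooden tip. Origin: on its axis at mid-length, 6 mm above what it lies on; its x axis runs along the pencil to the tip.
- spindle: Fixed core spindle: a grey disc 84 mm across and 6 mm thick with an upright steel post 10 mm in diameter at its centre, whose top is 50 mm above the bench. Origin: centre of the disc's underside, on the bench, z up along the post.
- square_tray: Fixed grey square tray, 94 x 94 mm outside, 15 mm high; walls and floor 3 mm thick, so 88 x 88 mm inside and the floor 3 mm above the bench. Origin: centre of its underside, on the bench; x and y along its sides.
- round_dish: Fixed grey round dish, 76 mm across outside and 70 mm inside, 15 mm high, its floor 3 mm above the bench. Origin: centre of its underside, on the bench.
- trough: Fixed grey long tray, 82 mm (its x) by 166 mm (its y) outside, 11 mm high; walls and floor 3 mm thick, so 76 x 160 mm inside and the floor 3 mm above the bench. Origin: centre of its underside, on the bench; its y axis runs along its length.
- pot: Bottle green ceramic pot of pencils, 76 mm across and 85 mm high (pencils to 130 mm), standing loose at the right of the bench. Origin: centre of its underside. Not to be disturbed.
There are look-alikes about, which are no part of the job. What is shaped like the loupe but turquoise or yellow is not meant. What is shaped like the round_dish but turquoise is not meant.

How it is judged (in metres and radians):
At the end, for the whole second after the job is handed in: Thin cores flat on the spindle's post (12 mm); thick core flat on the square tray's floor (19 mm each way); loupe upright on the dish's floor (18 mm); pencil level on the long tray's floor (36 mm across, 26 mm along); tilts under 0.1 rad (thin cores 0.12, pencil 0.08); all at rest (horizontal distance between each of thin_core_a, thin_core_b and spindle below 0.012 m and z of thin_core_a in the frame of spindle between 0.003 and 0.027 m and angle between each of thin_core_a, thin_core_b's own z axis and vertical below 0.12 rad and z of thin_core_b in the frame of spindle between 0.003 and 0.027 m and x of thick_core in the frame of square_tray between -0.019 and 0.019 m and y of thick_core in the frame of square_tray between -0.019 and 0.019 m and z of thick_core in the frame of square_tray between 0 and 0.008 m and angle between each of thick_core, loupe's own z axis and vertical below 0.1 rad and horizontal distance between loupe and round_dish below 0.018 m and z of loupe in the frame of round_dish between 0 and 0.008 m and x of pencil in the frame of trough between -0.036 and 0.036 m and y of pencil in the frame of trough between -0.026 and 0.026 m and z of pencil in the frame of trough between 0.004 and 0.0125 m and angle between pencil's own x axis and vertical between 1.49 and 1.65 rad and linear speed of each of thin_core_a, thin_core_b, thick_core, loupe, pencil below 0.03 m/s); the robot touches nothing.
It fails at once if the green pencil pot is pushed more than 20 mm or tipped over (distance of pot from where it was at the start of the episode above 0.02 m or angle between pot's own z axis and vertical above 0.3 rad).
It also fails if it takes over 120 s, if anything falls off the work surface, if the arm or the gripper's body presses on something with over 40 N, if the wrist force passes 120 N, or if a joint passes its speed limit or range.

## Working session

There is one attempt and no reset: what is moved stays moved. The work goes in short steps, Python scripts to look and compute and a shell command to move; the robot and the scene stay as the last step left them, time stands still between calls to the robot, and variables do not carry over. Pictures are saved under pics/ and viewed, about 12 in all and at most 16, crops included, and the job is handed in when it is done.

```bash
ls; mkdir -p pics
python3 - <<'E'
from bench import manip
import cv2,numpy as np
print(manip.read_state(), manip.grip_point_offset)
for n in ["scene","side","wrist"]:
    print(n,manip.camera_params(n))
    cv2.imwrite(f"pics/{n}0.png",manip.capture(n)[:,:,::-1])
E
```

```text
pics
{'clock': 0.0, 'q': array([ 1.17130626,  0.31173644,  0.01395118,  1.5130526 , -0.00437176,
        1.31917424, -0.02720297]), 'joint_velocities': array([-0.00180258, -0.00035749,  0.00033701,  0.00023256,  0.00059115,
        0.00052253, -0.00087789]), 'joint_efforts': array([-2.75609800e-04, -3.79916739e+01,  1.45705054e-01, -2.30589455e+01,
        1.22690413e-02,  1.37421372e-02,  1.12953802e-05]), 'eef_pos': array([ 192.38310146, -514.48828526,  230.21685596]), 'tcp_rot': array([-1.14029973e-03,  9.84029584e-01,  1.78001146e-01, -2.62649492e-04]), 'wrist_force': array([ 0.0267204 , -0.62656957,  0.03227069]), 'ft_torque': array([-0.02369136,  0.02667627,  0.01852827]), 'width': 85.43614595317126} 18.700000000000003
scene {'K': array([[382.78211059,   0.        , 321.24622149],
       [  0.        , 382.78211059, 197.406555  ],
       [  0.        ,   0.        ,   1.        ]]), 'position': array([946.4007645 , 468.22545333, 861.18769341]), 'orientation': array([-0.11677406,  0.31884131,  0.88326757, -0.32333024])}
side {'K': array([[426.91688527,   0.        , 322.92409966],
       [  0.        , 426.91688527, 202.15495698],
       [  0.        ,   0.        ,   1.        ]]), 'position': array([ 446.9510492 , -891.46750835,  957.62499011]), 'orientation': array([-0.35813227,  0.93295369, -0.03633592,  0.00428798])}
wrist {'K': array([[278.35457279,   0.        , 322.37912614],
       [  0.        , 278.35457279, 195.60876888],
       [  0.        ,   0.        ,   1.        ]]), 'hand_eye': array([[ 7.91123378e-05, -9.58650278e-01, -2.84586784e-01,
         7.35349692e+01],
       [ 9.99999996e-01,  6.63812032e-05,  5.43805247e-05,
         1.04596339e+00],
       [-3.32406919e-05, -2.84586787e-01,  9.58650280e-01,
        -1.42029498e+02],
       [ 0.00000000e+00,  0.00000000e+00,  0.00000000e+00,
         1.00000000e+00]])}
```

View pics/scene0.png

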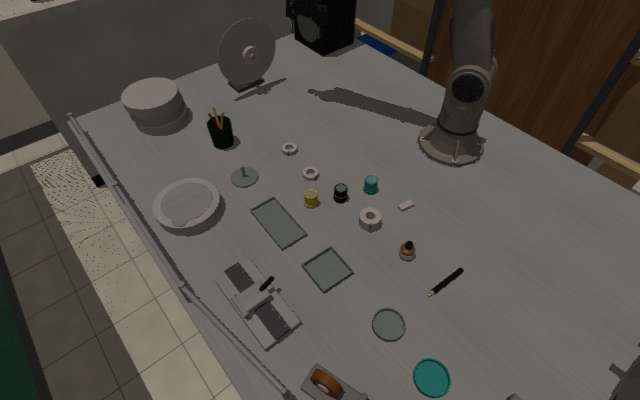

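View pics/side0.png

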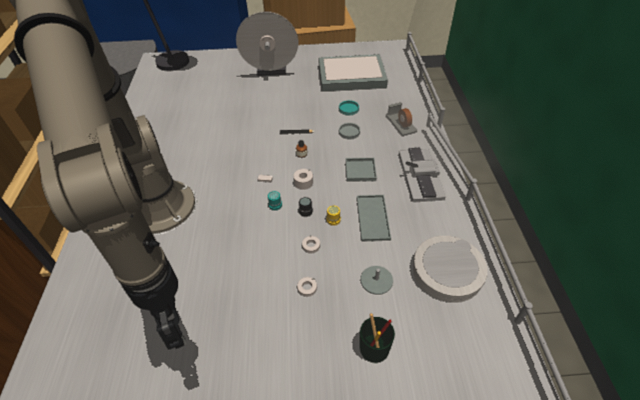

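The scene view shows every item: thin cores near (289,148) and (311,173), thick core (370,218), loupe (341,193), pencil (445,282), spindle (244,177), trough (278,223), square tray (327,269), dish (388,324), pot (220,132). In the side view the same items are thin cores (307,286)/(311,243), thick (303,178), loupe (306,206), pencil (296,131), spindle (377,280), trough (373,217), square tray (361,169), dish (349,130) and pot (376,340).

I'll enlarge both to get finer pixel positions.

Run:
```python
import cv2
a=cv2.imread("pics/scene0.png")[130:350,220:480]; b=cv2.imread("pics/side0.png")[95:315,250:410]
a=cv2.resize(a,None,fx=2.7,fy=2.7,interpolation=cv2.INTER_CUBIC);b=cv2.resize(b,None,fx=2.7,fy=2.7,interpolation=cv2.INTER_CUBIC)
def grid(im,x0,y0):
    for x in range(x0,x0+int(im.shape[1]/2.7),20): cv2.putText(im,str(x),(int((x-x0)*2.7),10),0,.35,(0,0,255)); im[:, int((x-x0)*2.7)]=im[:, int((x-x0)*2.7)]//2+(0,0,100)
    for y in range(y0+5 if y0%10 else y0,y0+int(im.shape[0]/2.7),20): cv2.putText(im,str(y),(0,int((y-y0)*2.7)),0,.35,(0,0,255)); im[int((y-y0)*2.7)]=im[int((y-y0)*2.7)]//2+(0,0,100)
grid(a,220,130);grid(b,250,95)
cv2.imwrite("pics/crop_a.png",a);cv2.imwrite("pics/crop_b.png",b)
```

```text
(no output)
```

View pics/crop_a.png

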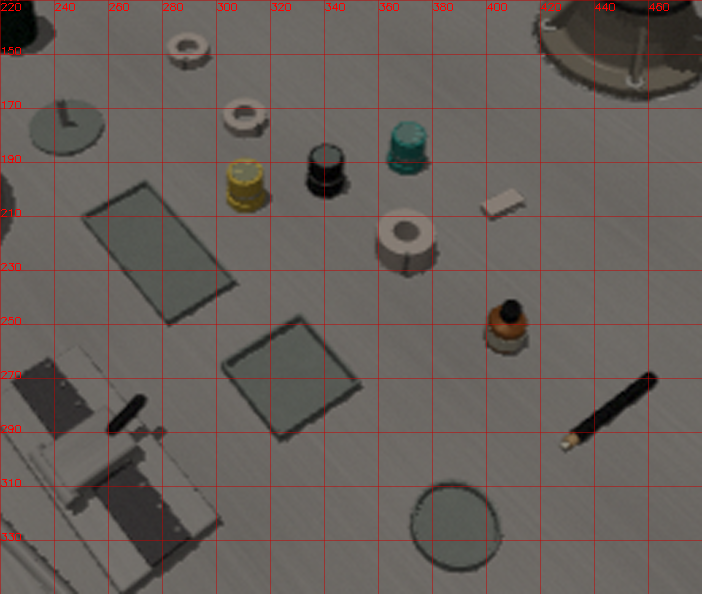

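View pics/crop_b.png

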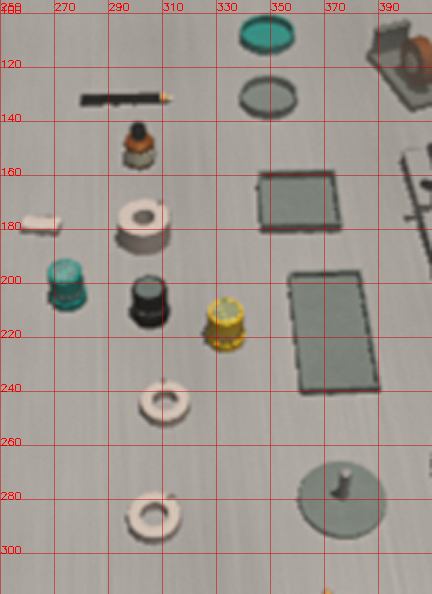

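The crops give sub-pixel marks for cores, loupe, pencil ends, post top, tray corners and the dish. I'll triangulate from them.

```bash
cat > h.py <<'E'
from bench import manip
import numpy as np, cv2
from scipy.spatial.transform import Rotation as R
def rot(q): return R.from_quat(np.r_[q[1:],q[0]])
def cam(n, st=None):
    p=manip.camera_params(n); K=p["K"]
    if n=="wrist":
        st=st or manip.read_state(); H=p["hand_eye"]; Rt=rot(st["tcp_rot"]).as_matrix()
        Rc=Rt@H[:3,:3]; c=st["eef_pos"]+Rt@H[:3,3]
    else: Rc=rot(p["orientation"]).as_matrix(); c=p["position"]
    return K@np.c_[Rc.T,-Rc.T@c]
def tri(*obs):  # (P,(u,v)) pairs -> point, reprojection residual px
    A=np.vstack([np.c_[[u*P[2]-P[0],v*P[2]-P[1]]]/np.linalg.norm(P[2,:3]) for P,(u,v) in obs])
    X=np.linalg.svd(A)[2][-1]; X=X/X[3]
    r=[np.linalg.norm((P@X)[:2]/(P@X)[2]-np.array(uv)) for P,uv in obs]
    return X[:3],max(r)
def onz(P,uv,z):
    M=P[:,:2]; b=P[:,2]*z+P[:,3]; u,v=uv
    A=np.array([u*M[2]-M[0],v*M[2]-M[1]]); return np.linalg.solve(A,-np.array([u*b[2]-b[0],v*b[2]-b[1]]))
E
python3 - <<'E'
from h import *
A=cam("scene");B=cam("side")
f={"core1":((188,46),(154,516)),"core2":((244,114),(165,400)),"thick":((406,231),(143,215)),"loupe":((325,155),(149,287)),
"ptip":((568,443),(171,97)),"pend":((652,379),(81,100)),"post":((62,101),(346,473)),"disc":((66,128),(342,500)),
"dish":((456,527),(268,97)),"sq-+":((361,385),(261,173)),"sq++":((281,439),(333,172)),"sq--":((299,317),(261,231)),"sq+-":((222,367),(341,230)),
"tr-+":((236,284),(289,273)),"tr++":((169,324),(360,271)),"tr--":((146,182),(300,393)),"tr+-":((82,215),(380,390))}
np.set_printoptions(precision=1,suppress=True)
for k,(a,b) in f.items():
    print(k,*tri((A,(a[0]/2.7+220,a[1]/2.7+130)),(B,(b[0]/2.7+250,b[1]/2.7+95))))
print("pot",*tri((A,(220,126)),(B,(376,330))))
s=manip.read_state();T=rot(s["tcp_rot"]).as_matrix();print(T)
E
```

```text
core1 [ 428.5 -320.4    7.5] 0.5238960072091935
core2 [ 446.8 -186.7    7.9] 0.167085265621276
thick [435.5  63.   29.3] 0.12038822739340235
loupe [437.5 -59.5  40.6] 0.2004004679634442
ptip [478.3 313.    0.7] 1.6163041414013064
pend [361.5 321.1  -3.2] 0.4865351349072272
post [ 610.1 -308.4   39.4] 0.6229148713325129
disc [ 610.4 -310.3   -5.4] 0.2211982437797578
dish [607.5 302.5  -2. ] 0.44805622158406616
sq-+ [580.7 152.1   2.5] 1.0096845392514184
sq++ [670.4 146.3   1.1] 0.10457481216259228
sq-- [572.1  56.5  -2.6] 0.1279044913385032
sq+- [665.2  51.4  -3.9] 0.4418124668448113
tr-+ [596.  -13.6  -1.7] 0.23086478495439344
tr++ [676.2 -18.1  -1.2] 0.26061317054711963
tr-- [ 587.1 -182.3   -2.2] 0.06825851564595356
tr+- [ 668.3 -186.7    0.1] 0.44815050384751326
pot [ 577.5 -482.4   72.2] 0.385678039259388
[[ 0.9  0.4 -0. ]
 [ 0.4 -0.9  0. ]
 [-0.  -0.  -1. ]]
```

Horizontal fits are good, but z reads about 8 mm low in the fixed views, so I'll refine with the wrist camera. First I go over core 1, squaring the tool to the world.

```bash
python3 -m handwheel '[{"tx":14,"ty":-5,"tz":2,"rz":8,"claw":1},{"tx":28.9,"ty":-10,"tz":3,"rz":16,"claw":1},{"tx":28.9,"ty":-10,"tz":3,"rz":20.5,"claw":1},{"tx":28.9,"ty":-10,"tz":3,"rz":20.5,"claw":1},{"tx":28.9,"ty":-10,"tz":3,"rz":20.5,"claw":1},{"tx":28.9,"ty":-10,"tz":3,"rz":20.5,"claw":1},{"tx":28.9,"ty":-10,"tz":3,"rz":20.5,"claw":1},{"tx":28.9,"ty":-10,"tz":3,"rz":20.5,"claw":1},{"tx":28.9,"ty":-10,"tz":3,"rz":20.5,"claw":1},{"tx":28.9,"ty":-10,"tz":3,"rz":20.5,"claw":1},{"tx":28.9,"ty":-10,"tz":3,"rz":20.5,"claw":1}]'
cat >> h.py <<'E'
def snap(tag):  # wrist picture + its projection matrix
    st=manip.read_state(); im=manip.capture("wrist")[:,:,::-1].copy(); P=cam("wrist",st)
    cv2.imwrite(f"pics/{tag}.png",im); np.save(f"pics/{tag}.npy",P); return im,P
def proj(P,X): p=P@np.r_[X,1]; return p[:2]/p[2]
E
python3 - <<'E'
from h import *
im,P=snap("w1"); s=manip.read_state(); print(s["clock"],s["eef_pos"],rot(s["tcp_rot"]).as_matrix().round(3))
for k,X in dict(c1=(428,-320,16),c2=(447,-187,16),post=(610,-309,50),disc=(610,-309,6)).items(): print(k,proj(P,X).round(1))
E
```

```text
0.2 [ 192.50383311 -514.76231852  230.66335791] [[ 0.937  0.35  -0.001]
 [ 0.35  -0.937  0.001]
 [-0.    -0.001 -1.   ]]
c1 [ 222.7 -109.8]
c2 [  90.8 -196.5]
post [ 256.3 -457.5]
disc [ 268.  -357.5]$[0]: bad value
```

View pics/w1.png

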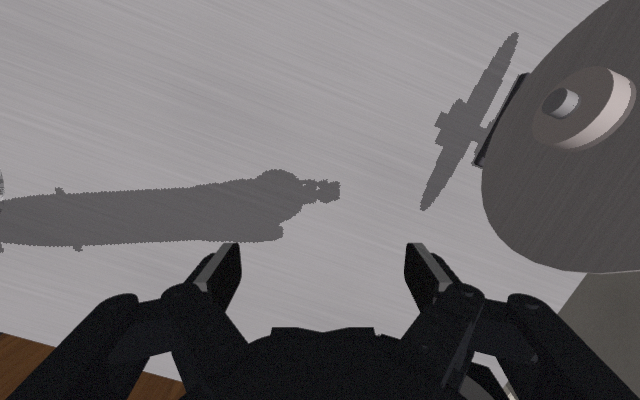

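The call was refused, so the arm has not moved; the picture shows only the fingers and their surroundings. I'll retry with all keys given.

```bash
python3 -m handwheel '[{"tx":5,"ty":-1.5,"tz":0.5,"rx":0,"ry":0,"rz":8,"claw":1}]'; python3 -m handwheel --help
```

```text
clock: 0.3
eef_pos: [222.8, -491.7, 226.8]
tcp_rot: [0.002, 0.995, 0.103, -0.003]
wrist_force: [1.0, -1.8, 0.3]
width: 85.2invalid input: not JSON, or not a number
```

```bash
python3 -m handwheel '[{"tx":22.4,"ty":-11.7,"tz":3,"rx":0,"ry":0,"rz":8,"claw":1},{"tx":22.4,"ty":-11.7,"tz":3,"rx":0,"ry":0,"rz":12.5,"claw":1},{"tx":22.4,"ty":-11.7,"tz":3,"rx":0,"ry":0,"rz":12.5,"claw":1},{"tx":22.4,"ty":-11.7,"tz":3,"rx":0,"ry":0,"rz":12.5,"claw":1},{"tx":22.4,"ty":-11.7,"tz":3,"rx":0,"ry":0,"rz":12.5,"claw":1},{"tx":22.4,"ty":-11.7,"tz":3,"rx":0,"ry":0,"rz":12.5,"claw":1},{"tx":22.4,"ty":-11.7,"tz":3,"rx":0,"ry":0,"rz":12.5,"claw":1},{"tx":22.4,"ty":-11.7,"tz":3,"rx":0,"ry":0,"rz":12.5,"claw":1},{"tx":22.4,"ty":-11.7,"tz":3,"rx":0,"ry":0,"rz":12.5,"claw":1},{"tx":22.4,"ty":-11.7,"tz":3,"rx":0,"ry":0,"rz":12.5,"claw":1}]'
python3 - <<'E'
from h import *
im,P=snap("w2"); s=manip.read_state(); print(s["clock"],s["eef_pos"],rot(s["tcp_rot"]).as_matrix().round(3))
for k,X in dict(c1=(428,-320,16),c2=(447,-187,16),post=(610,-309,50),disc=(610,-309,6)).items(): print(k,proj(P,X).round(1))
E
```

```text
clock: 1.3
eef_pos: [421.5, -324.4, 196.9]
tcp_rot: [0.0, 1.0, 0.001, -0.0]
wrist_force: [-0.5, 0.2, -0.6]
width: 85.7
1.35 [ 421.70903943 -324.10294715  196.91604422] [[ 1.     0.003 -0.   ]
 [ 0.003 -1.    -0.001]
 [-0.     0.001 -1.   ]]
c1 [318.  172.3]
c2 [203.4 156. ]
post [304.5 -23.5]
disc [307.1  -3.4]
```

View pics/w2.png

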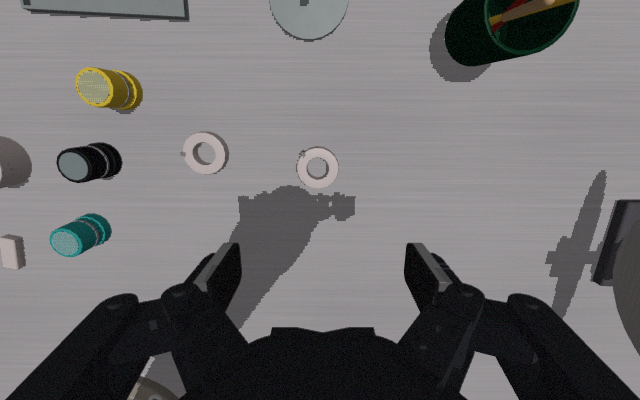

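The wrist view shows thin core 1's hole at (318,167), core 2's at (205,153), the loupe near (90,160), the spindle disc at the top (305,0) and the pot at the upper right. I'll sweep three more wrist views for stereo.

```bash
python3 -m handwheel '[{"tx":6,"ty":-8,"tz":0,"rx":0,"ry":0,"rz":0,"claw":1},{"tx":6,"ty":-12,"tz":0,"rx":0,"ry":0,"rz":0,"claw":1},{"tx":6,"ty":-12,"tz":0,"rx":0,"ry":0,"rz":0,"claw":1},{"tx":6,"ty":-12,"tz":0,"rx":0,"ry":0,"rz":0,"claw":1},{"tx":6,"ty":-12,"tz":0,"rx":0,"ry":0,"rz":0,"claw":1},{"tx":6,"ty":-12,"tz":0,"rx":0,"ry":0,"rz":0,"claw":1}]'
python3 -c 'from h import *; snap("w3")'
python3 -m handwheel '[{"tx":0,"ty":-20,"tz":0,"rx":0,"ry":0,"rz":0,"claw":1},{"tx":0,"ty":-20,"tz":0,"rx":0,"ry":0,"rz":0,"claw":1},{"tx":0,"ty":-20,"tz":0,"rx":0,"ry":0,"rz":0,"claw":1},{"tx":0,"ty":-20,"tz":0,"rx":0,"ry":0,"rz":0,"claw":1},{"tx":0,"ty":-20,"tz":0,"rx":0,"ry":0,"rz":0,"claw":1},{"tx":0,"ty":-20,"tz":0,"rx":0,"ry":0,"rz":0,"claw":1},{"tx":0,"ty":-20,"tz":0,"rx":0,"ry":0,"rz":0,"claw":1}]'
python3 -c 'from h import *; snap("w4")'
python3 -m handwheel '[{"tx":0,"ty":-20,"tz":0,"rx":0,"ry":0,"rz":0,"claw":1},{"tx":0,"ty":-20,"tz":0,"rx":0,"ry":0,"rz":0,"claw":1},{"tx":0,"ty":-20,"tz":0,"rx":0,"ry":0,"rz":0,"claw":1},{"tx":0,"ty":-20,"tz":0,"rx":0,"ry":0,"rz":0,"claw":1},{"tx":0,"ty":-20,"tz":0,"rx":0,"ry":0,"rz":0,"claw":1},{"tx":0,"ty":-20,"tz":0,"rx":0,"ry":0,"rz":0,"claw":1},{"tx":0,"ty":-20,"tz":0,"rx":0,"ry":0,"rz":0,"claw":1}]'
python3 - <<'E'
from h import *
snap("w5")
ims=[cv2.imread(f"pics/w{i}.png")[:270] for i in (3,4,5)]
m=np.vstack([ims[0],ims[1],ims[2]])
for i in range(3):
  for x in range(0,640,100): m[i*270:i*270+6,x]=(0,0,255)
  for y in range(0,270,50): m[i*270+y,:6]=(0,0,255)
cv2.imwrite("pics/sweep.png",cv2.resize(m[:,:],None,fx=.74,fy=.74,interpolation=cv2.INTER_AREA))
E
```

```text
clock: 1.95
eef_pos: [481.2, -204.5, 196.8]
tcp_rot: [0.001, 1.0, 0.002, -0.0]
wrist_force: [0.7, 0.2, 0.9]
width: 85.4
clock: 2.7
eef_pos: [480.9, -4.9, 196.6]
tcp_rot: [0.001, 1.0, 0.001, -0.0]
wrist_force: [0.3, -0.3, -1.2]
width: 85.2
clock: 3.45
eef_pos: [480.5, 194.8, 196.3]
tcp_rot: [0.001, 1.0, 0.001, -0.0]
wrist_force: [-0.0, 0.3, -0.7]
width: 85.5
```

View pics/sweep.png

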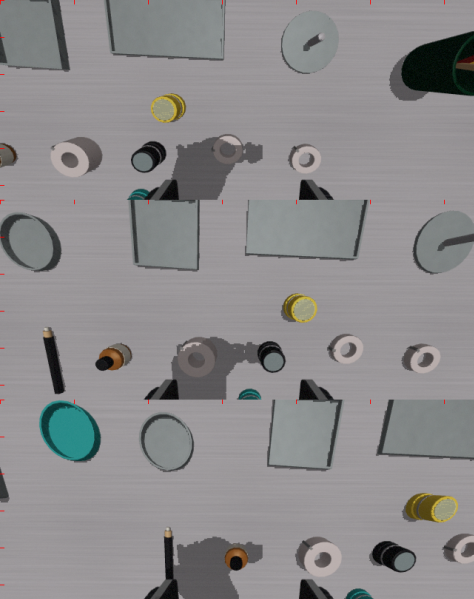

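The sweep shows every target; sub-picture coordinates are used below. I'll triangulate the wrist views and check the heights.

Run:
```python
from h import *
np.set_printoptions(precision=1,suppress=True)
P={i:np.load(f"pics/w{i}.npy") for i in (2,3,4,5)}
f=lambda i,u,v:(P[i],(u/.74,v/.74-270*(i-3)))
T=dict(core1=[(P[2],(318,167)),f(3,306,159),f(4,425,357)],core2=[(P[2],(205,153)),f(3,228,148),f(4,348,349)],
thick=[f(3,70,160),f(4,196,360),f(5,322,559)],loupe=[f(3,145,159),f(4,271,360),f(5,404,560)],
dish=[f(4,30,242),f(5,167,441)],ptip=[f(4,47,328),f(5,168,528)],
sqmm=[f(4,199,269),f(5,332,468)],sqmp=[f(4,136,265),f(5,268,465)],
trmp=[f(3,108,55),f(4,246,254)],trmm=[f(3,224,59),f(4,358,259)])
for k,o in T.items():
    print(k,*tri(*o))
p,z=f(3,321,36); print("post",onz(p,z,50)); p,z=f(3,310,42); print("disc",onz(p,z,6)); p,z=f(4,58,392); print("pend",onz(p,z,6))
```

```text
core1 [ 434.7 -319.7   12.8] 1.6040514604626053
core2 [ 450.9 -187.9   12.1] 1.1261068358579311
thick [438.6  61.6  32.5] 0.7193652022904568
loupe [442.1 -59.4  41.1] 3.1906716352976496
dish [612.4 298.3   8. ] 0.5609993961245424
ptip [483.4 310.2   4.8] 0.09666540842532252
sqmm [575.9  53.8   9.8] 0.5319538513515667
sqmp [580.9 149.5   5.7] 0.13094629938612862
trmp [594.8 -16.3  16. ] 0.7247159132922327
trmm [ 590.  -183.3    8.7] 0.031105518289957005
post [ 613.1 -309.2]
disc [ 613.9 -309.8]
pend [365.9 320.1]
```

Heights agree with the text to about 4 mm, apart from the low-contrast tray corners. I'll do the pencil first, since it is nearest.

```bash
python3 -m handwheel '[{"tx":-3,"ty":-4,"tz":3,"rx":0,"ry":0,"rz":4.8,"claw":0.6},{"tx":-5.6,"ty":-8,"tz":6,"rx":0,"ry":0,"rz":4.8,"claw":0.6},{"tx":-5.6,"ty":-12,"tz":11,"rx":0,"ry":0,"rz":4.8,"claw":0.6},{"tx":-5.6,"ty":-12,"tz":15.5,"rx":0,"ry":0,"rz":4.8,"claw":0.6},{"tx":-5.6,"ty":-12,"tz":15.5,"rx":0,"ry":0,"rz":4.8,"claw":0.6},{"tx":-5.6,"ty":-12,"tz":15.5,"rx":0,"ry":0,"rz":4.8,"claw":0.6},{"tx":-5.6,"ty":-12,"tz":15.5,"rx":0,"ry":0,"rz":4.8,"claw":0.6},{"tx":-5.6,"ty":-12,"tz":15.5,"rx":0,"ry":0,"rz":4.8,"claw":0.6}]'
python3 -c '
from h import *
im,P=snap("w6"); print([proj(P,X).round() for X in ((483,310,6),(366,320,6))]); cv2.imwrite("pics/w6c.png",im[60:360,100:540])'
```

```text
clock: 4.3
eef_pos: [425.1, 316.9, 43.5]
tcp_rot: [-0.001, 0.999, -0.04, 0.002]
wrist_force: [0.7, -0.0, 0.8]
width: 50.9
[array([325., 139.]), array([324., 297.])]
```

View pics/w6c.png

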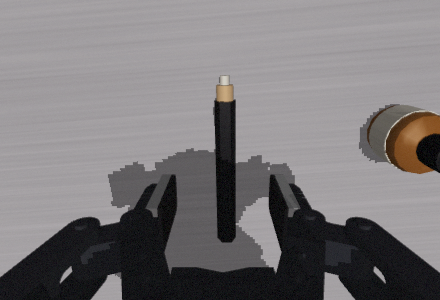

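The pencil lies between the fingers with its tip at (324,136) and end at (326,300), as predicted. I go down, grip and lift.

```bash
python3 -m handwheel '[{"tx":0,"ty":0,"tz":2.5,"rx":0,"ry":0,"rz":0,"claw":0.6},{"tx":0,"ty":0,"tz":4,"rx":0,"ry":0,"rz":0,"claw":0.6},{"tx":0,"ty":0,"tz":4,"rx":0,"ry":0,"rz":0,"claw":0.6},{"tx":0,"ty":0,"tz":4,"rx":0,"ry":0,"rz":0,"claw":0},{"tx":0,"ty":0,"tz":4,"rx":0,"ry":0,"rz":0,"claw":0},{"tx":0,"ty":0,"tz":4,"rx":0,"ry":0,"rz":0,"claw":0},{"tx":0,"ty":0,"tz":4,"rx":0,"ry":0,"rz":0,"claw":0},{"tx":0,"ty":0,"tz":4,"rx":0,"ry":0,"rz":0,"claw":0},{"tx":0,"ty":0,"tz":4,"rx":0,"ry":0,"rz":0,"claw":0},{"tx":0,"ty":0,"tz":4,"rx":0,"ry":0,"rz":0,"claw":0},{"tx":0,"ty":0,"tz":4,"rx":0,"ry":0,"rz":0,"claw":0}]'
python3 -m handwheel '[{"tx":0,"ty":0,"tz":-3,"rx":0,"ry":0,"rz":0,"claw":0},{"tx":0,"ty":0,"tz":-6,"rx":0,"ry":0,"rz":0,"claw":0},{"tx":0,"ty":0,"tz":-10,"rx":0,"ry":0,"rz":0,"claw":0},{"tx":0,"ty":0,"tz":-10,"rx":0,"ry":0,"rz":0,"claw":0},{"tx":0,"ty":0,"tz":-10,"rx":0,"ry":0,"rz":0,"claw":0}]'
```

```text
clock: 5.45
eef_pos: [423.9, 318.1, 3.4]
tcp_rot: [-0.001, 0.999, -0.039, 0.001]
wrist_force: [-0.5, -0.4, 5.9]
width: 10.3
clock: 5.95
eef_pos: [423.6, 318.1, 103.1]
tcp_rot: [-0.001, 0.999, -0.039, 0.001]
wrist_force: [0.2, -0.5, -0.4]
width: 10.5
```

```bash
python3 -c '
from h import *
s=manip.read_state();print(s["q"].round(2))
D=np.array([634,-101,0])-s["eef_pos"];print(rot(s["tcp_rot"]).inv().apply(D))'
```

```text
[-0.33  0.42 -0.46  1.74  0.21  1.03 -2.51]
[241.94795193 401.74801512 103.03135716]
```

```bash
python3 -m handwheel '[{"tx":2,"ty":3.5,"tz":0,"rx":0,"ry":0,"rz":-8,"claw":0},{"tx":4,"ty":7,"tz":0,"rx":0,"ry":0,"rz":-16,"claw":0},{"tx":6,"ty":10.5,"tz":0,"rx":0,"ry":0,"rz":-24,"claw":0},{"tx":8,"ty":14,"tz":0,"rx":0,"ry":0,"rz":-32,"claw":0},{"tx":10,"ty":17.5,"tz":0,"rx":0,"ry":0,"rz":-40,"claw":0},{"tx":12,"ty":21,"tz":0,"rx":0,"ry":0,"rz":-48,"claw":0},{"tx":14.5,"ty":24.5,"tz":0,"rx":0,"ry":0,"rz":-56,"claw":0},{"tx":17,"ty":28,"tz":0,"rx":0,"ry":0,"rz":-64,"claw":0},{"tx":19.5,"ty":32,"tz":0,"rx":0,"ry":0,"rz":-72,"claw":0},{"tx":22,"ty":36,"tz":0,"rx":0,"ry":0,"rz":-80,"claw":0},{"tx":24.2,"ty":40.2,"tz":0,"rx":0,"ry":0,"rz":-88,"claw":0},{"tx":24.2,"ty":40.2,"tz":0,"rx":0,"ry":0,"rz":-92,"claw":0}]'
python3 -m handwheel '[{"tx":0,"ty":0,"tz":0,"rx":0,"ry":0,"rz":0,"claw":0},{"tx":0,"ty":0,"tz":0,"rx":0,"ry":0,"rz":0,"claw":0},{"tx":0,"ty":0,"tz":0,"rx":0,"ry":0,"rz":0,"claw":0}]'
python3 -c '
from h import *
im,P=snap("w7"); s=manip.read_state();print(s["q"].round(2)); D=np.array([634,-101,0])-s["eef_pos"];print(rot(s["tcp_rot"]).inv().apply(D))
cv2.imwrite("pics/w7c.png",im[:,60:600])'
```

```text
clock: 7.15
eef_pos: [633.4, -114.4, 98.4]
tcp_rot: [0.002, 0.725, 0.688, -0.003]
wrist_force: [-1.2, -0.1, -0.2]
width: 10.4
clock: 7.45
eef_pos: [632.3, -99.4, 101.4]
tcp_rot: [-0.001, 0.721, 0.693, -0.0]
wrist_force: [0.3, -0.5, -0.4]
width: 10.6
[ 0.53  0.68 -0.66  1.4   0.42  1.2  -0.21]
[ -1.3236917    1.60584501 101.63646609]
```

View pics/w7c.png

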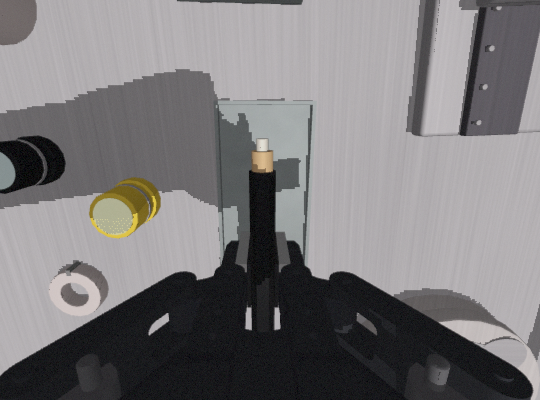

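The pencil is centred over the trough and parallel to it. I lower it to the floor, release and rise.

```bash
python3 -m handwheel '[{"tx":0,"ty":0,"tz":4,"rx":0,"ry":0,"rz":0,"claw":0},{"tx":0,"ty":0,"tz":7,"rx":0,"ry":0,"rz":0,"claw":0},{"tx":0,"ty":0,"tz":9,"rx":0,"ry":0,"rz":0,"claw":0},{"tx":0,"ty":0,"tz":9.4,"rx":0,"ry":0,"rz":0,"claw":0},{"tx":0,"ty":0,"tz":9.4,"rx":0,"ry":0,"rz":0,"claw":0},{"tx":0,"ty":0,"tz":9.4,"rx":0,"ry":0,"rz":0,"claw":0},{"tx":0,"ty":0,"tz":9.4,"rx":0,"ry":0,"rz":0,"claw":0.4},{"tx":0,"ty":0,"tz":9.4,"rx":0,"ry":0,"rz":0,"claw":0.4},{"tx":0,"ty":0,"tz":9.4,"rx":0,"ry":0,"rz":0,"claw":0.4},{"tx":0,"ty":0,"tz":9.4,"rx":0,"ry":0,"rz":0,"claw":0.4}]'
python3 -m handwheel '[{"tx":0,"ty":0,"tz":-3,"rx":0,"ry":0,"rz":0,"claw":0.4},{"tx":0,"ty":0,"tz":-7,"rx":0,"ry":0,"rz":0,"claw":0.4},{"tx":0,"ty":0,"tz":-11,"rx":0,"ry":0,"rz":0,"claw":1},{"tx":0,"ty":0,"tz":-11,"rx":0,"ry":0,"rz":0,"claw":1},{"tx":0,"ty":0,"tz":-11,"rx":0,"ry":0,"rz":0,"claw":1}]'
python3 -c '
from h import *
im,P=snap("w8"); s=manip.read_state(); print(s["q"][6]);T=rot(s["tcp_rot"]).inv()
for n,X in dict(core1=(434,-320),loupe=(442,-59.5),core2=(451,-188)).items(): print(n,T.apply(np.r_[X,0]-s["eef_pos"]))'
```

```text
clock: 8.5
eef_pos: [633.1, -102.1, 7.9]
tcp_rot: [0.0, 0.722, 0.692, 0.0]
wrist_force: [0.8, -0.7, 0.1]
width: 33.9
clock: 9.0
eef_pos: [633.8, -102.0, 119.2]
tcp_rot: [0.001, 0.722, 0.692, 0.001]
wrist_force: [-0.9, -0.2, -0.5]
width: 76.0
-0.20172359799648626
core1 [-225.93242503 -189.01218518  117.61819181]
loupe [  34.67205006 -192.10152159  117.50173101]
core2 [ -93.32873521 -177.64307383  117.54924332]
```

```bash
python3 -m handwheel '[{"tx":-22.6,"ty":-18.9,"tz":0,"rx":0,"ry":0,"rz":0,"claw":1},{"tx":-22.6,"ty":-18.9,"tz":0,"rx":0,"ry":0,"rz":0,"claw":1},{"tx":-22.6,"ty":-18.9,"tz":0,"rx":0,"ry":0,"rz":0,"claw":1},{"tx":-22.6,"ty":-18.9,"tz":0,"rx":0,"ry":0,"rz":0,"claw":1},{"tx":-22.6,"ty":-18.9,"tz":2,"rx":0,"ry":0,"rz":0,"claw":1},{"tx":-22.6,"ty":-18.9,"tz":5,"rx":0,"ry":0,"rz":0,"claw":1},{"tx":-22.6,"ty":-18.9,"tz":6.5,"rx":0,"ry":0,"rz":0,"claw":1},{"tx":-22.6,"ty":-18.9,"tz":6.5,"rx":0,"ry":0,"rz":0,"claw":1},{"tx":-22.6,"ty":-18.9,"tz":6.5,"rx":0,"ry":0,"rz":0,"claw":1},{"tx":-22.6,"ty":-18.9,"tz":6.5,"rx":0,"ry":0,"rz":0,"claw":1},{"tx":-22.6,"ty":-18.9,"tz":6.5,"rx":0,"ry":0,"rz":0,"claw":1}]'
python3 -c '
from h import *
im,P=snap("w9"); print(proj(P,(434,-320,16)))
o=np.hstack([cv2.imread("pics/w8.png")[60:400,60:460],im[60:400,120:520]]); cv2.imwrite("pics/w9c.png",o)'
```

```text
clock: 10.15
eef_pos: [436.8, -318.7, 54.1]
tcp_rot: [0.001, 0.721, 0.693, 0.001]
wrist_force: [-0.1, 0.2, -0.3]
width: 85.3
[316.23035756 222.90925564]
```

View pics/w9c.png

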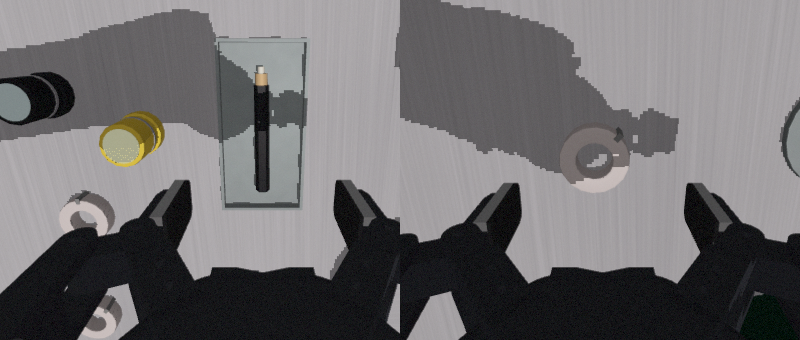

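Left: the pencil lies inside the trough. Right: core 1's hole centre is at full-picture (315,219), within 3 mm of prediction. I go down, grip and lift.

```bash
python3 -m handwheel '[{"tx":0.1,"ty":-0.25,"tz":2,"rx":0,"ry":0,"rz":0,"claw":1},{"tx":0.1,"ty":-0.25,"tz":4,"rx":0,"ry":0,"rz":0,"claw":1},{"tx":0.1,"ty":-0.25,"tz":5.2,"rx":0,"ry":0,"rz":0,"claw":1},{"tx":0.1,"ty":-0.25,"tz":5.2,"rx":0,"ry":0,"rz":0,"claw":1},{"tx":0.1,"ty":-0.25,"tz":5.2,"rx":0,"ry":0,"rz":0,"claw":0},{"tx":0.1,"ty":-0.25,"tz":5.2,"rx":0,"ry":0,"rz":0,"claw":0},{"tx":0.1,"ty":-0.25,"tz":5.2,"rx":0,"ry":0,"rz":0,"claw":0},{"tx":0.1,"ty":-0.25,"tz":5.2,"rx":0,"ry":0,"rz":0,"claw":0},{"tx":0.1,"ty":-0.25,"tz":5.2,"rx":0,"ry":0,"rz":0,"claw":0},{"tx":0.1,"ty":-0.25,"tz":5.2,"rx":0,"ry":0,"rz":0,"claw":0},{"tx":0.1,"ty":-0.25,"tz":5.2,"rx":0,"ry":0,"rz":0,"claw":0}]'
python3 -m handwheel '[{"tx":0,"ty":0,"tz":-3,"rx":0,"ry":0,"rz":0,"claw":0},{"tx":0,"ty":0,"tz":-7,"rx":0,"ry":0,"rz":0,"claw":0},{"tx":0,"ty":0,"tz":-10,"rx":0,"ry":0,"rz":0,"claw":0},{"tx":0,"ty":0,"tz":-10,"rx":0,"ry":0,"rz":0,"claw":0},{"tx":0,"ty":0,"tz":-10,"rx":0,"ry":0,"rz":0,"claw":0}]'
python3 -c '
from h import *
s=manip.read_state();T=rot(s["tcp_rot"]).inv(); print(T.apply(np.r_[613.5,-309.5,0]-s["eef_pos"]))'
```

```text
clock: 11.3
eef_pos: [433.3, -319.3, 2.5]
tcp_rot: [0.001, 0.722, 0.692, 0.0]
wrist_force: [-1.1, 0.7, 5.3]
width: 47.5
clock: 11.8
eef_pos: [432.6, -319.2, 101.9]
tcp_rot: [0.001, 0.722, 0.692, -0.0]
wrist_force: [-0.3, 0.1, -0.5]
width: 47.6
[ 17.61762809 180.12683305 102.15973484]
```

```bash
python3 -m handwheel '[{"tx":1.8,"ty":5,"tz":0,"rx":0,"ry":0,"rz":0,"claw":0},{"tx":1.8,"ty":10,"tz":0,"rx":0,"ry":0,"rz":0,"claw":0},{"tx":1.8,"ty":15,"tz":0,"rx":0,"ry":0,"rz":0,"claw":0},{"tx":1.8,"ty":18,"tz":0,"rx":0,"ry":0,"rz":0,"claw":0},{"tx":1.8,"ty":18,"tz":0,"rx":0,"ry":0,"rz":0,"claw":0},{"tx":1.8,"ty":18,"tz":2,"rx":0,"ry":0,"rz":0,"claw":0},{"tx":1.8,"ty":18,"tz":3.5,"rx":0,"ry":0,"rz":0,"claw":0},{"tx":1.8,"ty":18,"tz":3.5,"rx":0,"ry":0,"rz":0,"claw":0},{"tx":1.8,"ty":18,"tz":3.5,"rx":0,"ry":0,"rz":0,"claw":0},{"tx":1.8,"ty":18,"tz":3.5,"rx":0,"ry":0,"rz":0,"claw":0}]'
python3 -c '
from h import *
im,P=snap("w10"); s=manip.read_state(); e=s["eef_pos"]; print(e,proj(P,e+[0,0,14]),proj(P,(613.5,-309.5,50)),proj(P,(613.5,-309.5,6)))
cv2.imwrite("pics/w10c.png",cv2.resize(im[60:360,160:480],None,fx=2,fy=2))'
```

```text
clock: 12.8
eef_pos: [612.8, -308.8, 66.6]
tcp_rot: [0.001, 0.722, 0.692, 0.0]
wrist_force: [0.6, 0.1, 0.0]
width: 47.2
[ 613.07850883 -308.77146392   66.91557305] [320.30756975 259.10744994] [321.3142415 235.0164029] [321.43151411 211.01697476]
```

View pics/w10c.png

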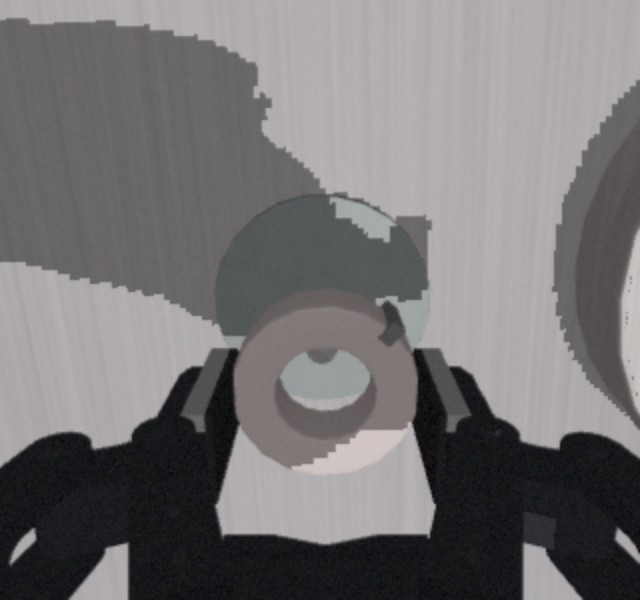

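The hole (322,250) sits about 3 mm toward +y from the TCP, and the post top shows inside the hole near (321,233). I shift −2.5 mm, lower onto the disc, release and rise.

```bash
python3 -m handwheel '[{"tx":-0.25,"ty":0,"tz":0,"rx":0,"ry":0,"rz":0,"claw":0},{"tx":-0.25,"ty":0,"tz":1.5,"rx":0,"ry":0,"rz":0,"claw":0},{"tx":-0.25,"ty":0,"tz":3,"rx":0,"ry":0,"rz":0,"claw":0},{"tx":-0.25,"ty":0,"tz":4.5,"rx":0,"ry":0,"rz":0,"claw":0},{"tx":-0.25,"ty":0,"tz":5.6,"rx":0,"ry":0,"rz":0,"claw":0},{"tx":-0.25,"ty":0,"tz":5.6,"rx":0,"ry":0,"rz":0,"claw":0},{"tx":-0.25,"ty":0,"tz":5.6,"rx":0,"ry":0,"rz":0,"claw":0},{"tx":-0.25,"ty":0,"tz":5.6,"rx":0,"ry":0,"rz":0,"claw":1},{"tx":-0.25,"ty":0,"tz":5.6,"rx":0,"ry":0,"rz":0,"claw":1},{"tx":-0.25,"ty":0,"tz":5.6,"rx":0,"ry":0,"rz":0,"claw":1},{"tx":-0.25,"ty":0,"tz":5.6,"rx":0,"ry":0,"rz":0,"claw":1}]'
python3 -m handwheel '[{"tx":0,"ty":0,"tz":-3,"rx":0,"ry":0,"rz":0,"claw":1},{"tx":0,"ty":0,"tz":-7,"rx":0,"ry":0,"rz":0,"claw":1},{"tx":0,"ty":0,"tz":-11,"rx":0,"ry":0,"rz":0,"claw":1},{"tx":0,"ty":0,"tz":-11,"rx":0,"ry":0,"rz":0,"claw":1},{"tx":0,"ty":0,"tz":-11,"rx":0,"ry":0,"rz":0,"claw":1}]'
python3 -c '
from h import *
snap("w11")
s=manip.read_state();T=rot(s["tcp_rot"]).inv(); print(T.apply(np.r_[451,-186.5,0]-s["eef_pos"]))'
```

```text
clock: 13.95
eef_pos: [612.7, -310.9, 9.9]
tcp_rot: [0.0, 0.722, 0.692, 0.0]
wrist_force: [-0.2, 0.3, -0.5]
width: 85.3
clock: 14.45
eef_pos: [613.6, -311.1, 121.6]
tcp_rot: [0.002, 0.722, 0.692, 0.001]
wrist_force: [-0.3, -0.1, -0.6]
width: 85.1
[ 117.51123872 -166.46638567  119.68992471]
```

```bash
python3 -m handwheel '[{"tx":11.8,"ty":-16.6,"tz":0,"rx":0,"ry":0,"rz":0,"claw":1},{"tx":11.8,"ty":-16.6,"tz":0,"rx":0,"ry":0,"rz":0,"claw":1},{"tx":11.8,"ty":-16.6,"tz":0,"rx":0,"ry":0,"rz":0,"claw":1},{"tx":11.8,"ty":-16.6,"tz":0,"rx":0,"ry":0,"rz":0,"claw":1},{"tx":11.8,"ty":-16.6,"tz":3,"rx":0,"ry":0,"rz":0,"claw":1},{"tx":11.8,"ty":-16.6,"tz":6.5,"rx":0,"ry":0,"rz":0,"claw":1},{"tx":11.8,"ty":-16.6,"tz":6.5,"rx":0,"ry":0,"rz":0,"claw":1},{"tx":11.8,"ty":-16.6,"tz":6.5,"rx":0,"ry":0,"rz":0,"claw":1},{"tx":11.8,"ty":-16.6,"tz":6.5,"rx":0,"ry":0,"rz":0,"claw":1}]'
python3 -c '
from h import *
im,P=snap("w12"); s=manip.read_state(); e=s["eef_pos"]; print(e,proj(P,np.r_[451,-186.5,16]),proj(P,np.r_[e[:2],16]))
Q=np.load("pics/w11.npy"); print(proj(Q,(613.5,-309.5,22)),proj(Q,(613.5,-309.5,50)))
o=np.hstack([cv2.imread("pics/w11.png")[60:400,120:520],im[60:400,120:520]]); cv2.imwrite("pics/w12c.png",o)'
```

```text
clock: 15.4
eef_pos: [453.0, -186.2, 55.7]
tcp_rot: [0.001, 0.722, 0.692, 0.001]
wrist_force: [0.4, 0.3, 0.7]
width: 85.4
[ 453.25692439 -186.29169109   55.9502563 ] [317.46047567 220.79128922] [320.66960247 220.38252834]
[320.23939265 193.9084584 ] [320.11587343 203.63113474]
```

View pics/w12c.png

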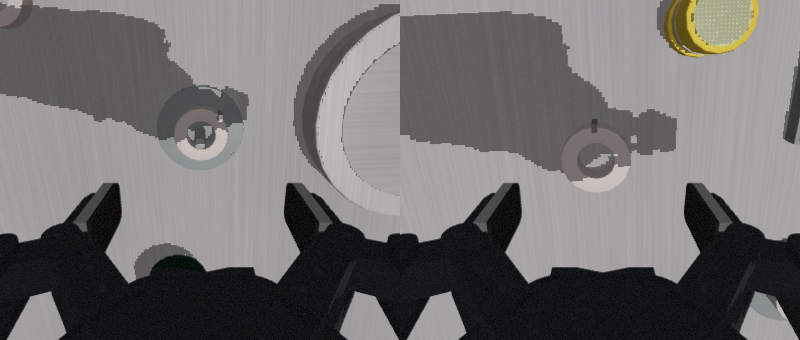

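Left: core 1 is threaded flat on the spindle. Right: core 2's hole is at (317,220), matching the prediction. I grip it.

```bash
python3 -m handwheel '[{"tx":0.05,"ty":-0.2,"tz":2,"rx":0,"ry":0,"rz":0,"claw":1},{"tx":0.05,"ty":-0.2,"tz":4,"rx":0,"ry":0,"rz":0,"claw":1},{"tx":0.05,"ty":-0.2,"tz":5.3,"rx":0,"ry":0,"rz":0,"claw":1},{"tx":0.05,"ty":-0.2,"tz":5.3,"rx":0,"ry":0,"rz":0,"claw":1},{"tx":0.05,"ty":-0.2,"tz":5.3,"rx":0,"ry":0,"rz":0,"claw":0},{"tx":0.05,"ty":-0.2,"tz":5.3,"rx":0,"ry":0,"rz":0,"claw":0},{"tx":0.05,"ty":-0.2,"tz":5.3,"rx":0,"ry":0,"rz":0,"claw":0},{"tx":0.05,"ty":-0.2,"tz":5.3,"rx":0,"ry":0,"rz":0,"claw":0},{"tx":0.05,"ty":-0.2,"tz":5.3,"rx":0,"ry":0,"rz":0,"claw":0},{"tx":0.05,"ty":-0.2,"tz":5.3,"rx":0,"ry":0,"rz":0,"claw":0},{"tx":0.05,"ty":-0.2,"tz":5.3,"rx":0,"ry":0,"rz":0,"claw":0}]'
python3 -m handwheel '[{"tx":0,"ty":0,"tz":-3,"rx":0,"ry":0,"rz":0,"claw":0},{"tx":0,"ty":0,"tz":-7,"rx":0,"ry":0,"rz":0,"claw":0},{"tx":0,"ty":0,"tz":-10,"rx":0,"ry":0,"rz":0,"claw":0},{"tx":0,"ty":0,"tz":-10,"rx":0,"ry":0,"rz":0,"claw":0},{"tx":0,"ty":0,"tz":-10,"rx":0,"ry":0,"rz":0,"claw":0}]'
python3 -c '
from h import *
s=manip.read_state();T=rot(s["tcp_rot"]).inv(); print(T.apply(np.r_[613.5,-309.5,0]-s["eef_pos"]))'
```

```text
clock: 16.55
eef_pos: [450.9, -185.7, 3.5]
tcp_rot: [0.001, 0.722, 0.692, 0.0]
wrist_force: [-0.8, 0.9, 7.3]
width: 47.5
clock: 17.05
eef_pos: [450.3, -185.7, 102.8]
tcp_rot: [0.001, 0.722, 0.692, 0.0]
wrist_force: [-0.1, 0.4, -1.0]
width: 47.4
[-116.53787911  168.10098249  103.26488083]
```

```bash
python3 -m handwheel '[{"tx":-3,"ty":4.2,"tz":0,"rx":0,"ry":0,"rz":0,"claw":0},{"tx":-6,"ty":8.4,"tz":0,"rx":0,"ry":0,"rz":0,"claw":0},{"tx":-9,"ty":12.6,"tz":0,"rx":0,"ry":0,"rz":0,"claw":0},{"tx":-11.7,"ty":16.8,"tz":0,"rx":0,"ry":0,"rz":0,"claw":0},{"tx":-11.7,"ty":16.8,"tz":0,"rx":0,"ry":0,"rz":0,"claw":0},{"tx":-11.7,"ty":16.8,"tz":2,"rx":0,"ry":0,"rz":0,"claw":0},{"tx":-11.7,"ty":16.8,"tz":3.5,"rx":0,"ry":0,"rz":0,"claw":0},{"tx":-11.7,"ty":16.8,"tz":3.5,"rx":0,"ry":0,"rz":0,"claw":0},{"tx":-11.7,"ty":16.8,"tz":3.5,"rx":0,"ry":0,"rz":0,"claw":0},{"tx":-11.7,"ty":16.8,"tz":3.5,"rx":0,"ry":0,"rz":0,"claw":0}]'
python3 -c '
from h import *
im,P=snap("w13"); s=manip.read_state(); e=s["eef_pos"]; print(e,proj(P,e+[0,0,13]),proj(P,(613.5,-309,50)))
cv2.imwrite("pics/w13c.png",cv2.resize(im[160:310,220:420],None,fx=3,fy=3))'
```

```text
clock: 18.05
eef_pos: [612.9, -309.3, 67.7]
tcp_rot: [0.001, 0.722, 0.692, 0.0]
wrist_force: [0.3, 0.1, 0.0]
width: 47.6
[ 613.1097943  -309.45047829   68.05627809] [320.21895134 258.34974813] [321.09875996 232.69560166]
```

View pics/w13c.png

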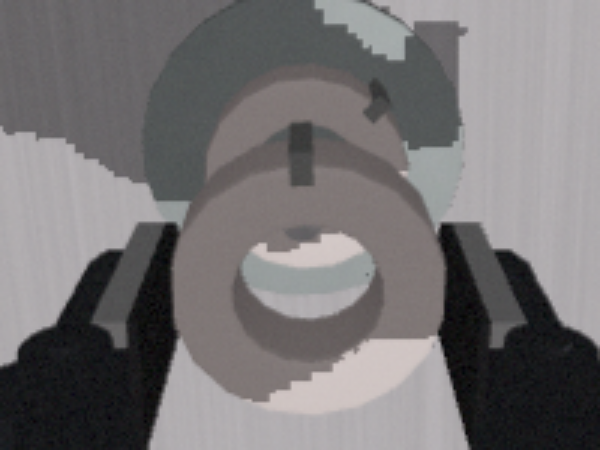

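The hole (323,256) is concentric with the post (321,~233) once height is allowed for, within about 1–2 mm. I lower and release.

```bash
python3 -m handwheel '[{"tx":0,"ty":-0.1,"tz":1.5,"rx":0,"ry":0,"rz":0,"claw":0},{"tx":0,"ty":-0.1,"tz":3,"rx":0,"ry":0,"rz":0,"claw":0},{"tx":0,"ty":-0.1,"tz":4.1,"rx":0,"ry":0,"rz":0,"claw":0},{"tx":0,"ty":-0.1,"tz":4.1,"rx":0,"ry":0,"rz":0,"claw":0},{"tx":0,"ty":-0.1,"tz":4.1,"rx":0,"ry":0,"rz":0,"claw":0},{"tx":0,"ty":-0.1,"tz":4.1,"rx":0,"ry":0,"rz":0,"claw":1},{"tx":0,"ty":-0.1,"tz":4.1,"rx":0,"ry":0,"rz":0,"claw":1},{"tx":0,"ty":-0.1,"tz":4.1,"rx":0,"ry":0,"rz":0,"claw":1},{"tx":0,"ty":-0.1,"tz":4.1,"rx":0,"ry":0,"rz":0,"claw":1}]'
python3 -m handwheel '[{"tx":0,"ty":0,"tz":-3,"rx":0,"ry":0,"rz":0,"claw":1},{"tx":0,"ty":0,"tz":-7,"rx":0,"ry":0,"rz":0,"claw":1},{"tx":0,"ty":0,"tz":-10,"rx":0,"ry":0,"rz":0,"claw":1},{"tx":0,"ty":0,"tz":-10,"rx":0,"ry":0,"rz":0,"claw":1},{"tx":0,"ty":0,"tz":-10,"rx":0,"ry":0,"rz":0,"claw":1}]'
python3 -c '
from h import *
snap("w14")
s=manip.read_state();T=rot(s["tcp_rot"]).inv(); print(T.apply(np.r_[442,-58.5,0]-s["eef_pos"]))
A=cam("scene");B=cam("side")
print(onz(B,(275,197),45), onz(A,(371,180),45), onz(B,(333.5,210),45), onz(A,(311,193),45))'
```

```text
clock: 19.0
eef_pos: [611.5, -309.2, 25.2]
tcp_rot: [-0.0, 0.722, 0.692, -0.0]
wrist_force: [0.2, 0.4, 0.1]
width: 85.5
clock: 19.5
eef_pos: [612.2, -309.4, 126.6]
tcp_rot: [0.001, 0.722, 0.692, 0.0]
wrist_force: [-0.5, 0.6, -0.3]
width: 85.4
[ 243.36338356 -179.45831222  125.255003  ]
[350.94457897 -39.22173728] [352.09895027 -21.31213616] [ 516.40054589 -103.89712102] [517.38941665 -93.63263633]
```

```bash
python3 -m handwheel '[{"tx":5,"ty":-3.7,"tz":0,"rx":0,"ry":0,"rz":0,"claw":0.7},{"tx":24.3,"ty":-17.9,"tz":0,"rx":0,"ry":0,"rz":0,"claw":0.7},{"tx":24.3,"ty":-17.9,"tz":0,"rx":0,"ry":0,"rz":0,"claw":0.7},{"tx":24.3,"ty":-17.9,"tz":0,"rx":0,"ry":0,"rz":0,"claw":0.7},{"tx":24.3,"ty":-17.9,"tz":0,"rx":0,"ry":0,"rz":0,"claw":0.7},{"tx":24.3,"ty":-17.9,"tz":0,"rx":0,"ry":0,"rz":0,"claw":0.7},{"tx":24.3,"ty":-17.9,"tz":3,"rx":0,"ry":0,"rz":0,"claw":0.7},{"tx":24.3,"ty":-17.9,"tz":5,"rx":0,"ry":0,"rz":0,"claw":0.7},{"tx":24.3,"ty":-17.9,"tz":5,"rx":0,"ry":0,"rz":0,"claw":0.7},{"tx":24.3,"ty":-17.9,"tz":5,"rx":0,"ry":0,"rz":0,"claw":0.7},{"tx":24.3,"ty":-17.9,"tz":5,"rx":0,"ry":0,"rz":0,"claw":0.7}]'
python3 -c '
from h import *
im,P=snap("w15"); s=manip.read_state(); e=s["eef_pos"]; print(e,proj(P,np.r_[442,-58.5,45]),proj(P,np.r_[e[:2],45]),proj(P,np.r_[e[:2]+[5,0],45]),proj(P,np.r_[e[:2]+[0,5],45]))
o=np.hstack([cv2.imread("pics/w14.png")[60:400,120:520],im[60:400,120:520]]); cv2.imwrite("pics/w15c.png",o)'
```

```text
clock: 20.65
eef_pos: [443.8, -59.2, 76.2]
tcp_rot: [0.0, 0.722, 0.692, 0.0]
wrist_force: [-0.1, -0.2, 0.5]
width: 59.7
[444.04557472 -59.21550398  76.40662379] [317.44567391 224.1165266 ] [320.5454916  224.98379206] [327.9998009  224.68083788] [320.20730381 218.01013819]
```

View pics/w15c.png

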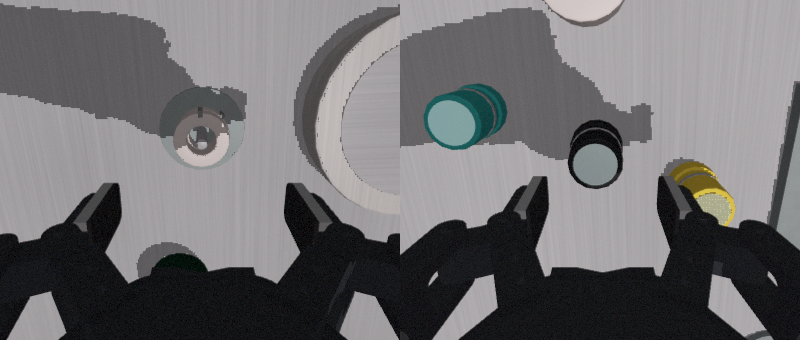

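Left: both thin cores are stacked on the spindle. Right: the loupe's lens is at (316,224), 3 mm left of the TCP, and the yellow decoy is clear of the right finger. I grip the loupe.

```bash
python3 -m handwheel '[{"tx":0.05,"ty":-0.3,"tz":0,"rx":0,"ry":0,"rz":0,"claw":0.7},{"tx":0.05,"ty":-0.3,"tz":2.5,"rx":0,"ry":0,"rz":0,"claw":0.7},{"tx":0.05,"ty":-0.3,"tz":5,"rx":0,"ry":0,"rz":0,"claw":0.7},{"tx":0.05,"ty":-0.3,"tz":6.3,"rx":0,"ry":0,"rz":0,"claw":0.7},{"tx":0.05,"ty":-0.3,"tz":6.3,"rx":0,"ry":0,"rz":0,"claw":0.7},{"tx":0.05,"ty":-0.3,"tz":6.3,"rx":0,"ry":0,"rz":0,"claw":0},{"tx":0.05,"ty":-0.3,"tz":6.3,"rx":0,"ry":0,"rz":0,"claw":0},{"tx":0.05,"ty":-0.3,"tz":6.3,"rx":0,"ry":0,"rz":0,"claw":0},{"tx":0.05,"ty":-0.3,"tz":6.3,"rx":0,"ry":0,"rz":0,"claw":0},{"tx":0.05,"ty":-0.3,"tz":6.3,"rx":0,"ry":0,"rz":0,"claw":0},{"tx":0.05,"ty":-0.3,"tz":6.3,"rx":0,"ry":0,"rz":0,"claw":0}]'
python3 -m handwheel '[{"tx":0,"ty":0,"tz":-3,"rx":0,"ry":0,"rz":0,"claw":0},{"tx":0,"ty":0,"tz":-7,"rx":0,"ry":0,"rz":0,"claw":0},{"tx":0,"ty":0,"tz":-11,"rx":0,"ry":0,"rz":0,"claw":0},{"tx":0,"ty":0,"tz":-11,"rx":0,"ry":0,"rz":0,"claw":0},{"tx":0,"ty":0,"tz":-11,"rx":0,"ry":0,"rz":0,"claw":0}]'
python3 -c '
from h import *
s=manip.read_state();T=rot(s["tcp_rot"]).inv(); print(s["q"].round(2),T.apply(np.r_[612,299.5,0]-s["eef_pos"]))'
```

```text
clock: 21.8
eef_pos: [441.5, -58.3, 14.0]
tcp_rot: [0.001, 0.722, 0.692, 0.001]
wrist_force: [-0.4, 0.2, 7.0]
width: 36.6
clock: 22.3
eef_pos: [440.6, -58.8, 123.5]
tcp_rot: [0.001, 0.722, 0.692, 0.0]
wrist_force: [-1.1, 0.1, -1.3]
width: 36.8
[ 0.79  0.29 -0.83  1.92  0.25  1.03 -0.19] [365.45659884 155.56371216 123.30302279]
```

```bash
python3 -m handwheel '[{"tx":5,"ty":2.1,"tz":0,"rx":0,"ry":0,"rz":0,"claw":0},{"tx":10,"ty":4.2,"tz":0,"rx":0,"ry":0,"rz":0,"claw":0},{"tx":14,"ty":6,"tz":0,"rx":0,"ry":0,"rz":0,"claw":0},{"tx":18,"ty":8,"tz":0,"rx":0,"ry":0,"rz":0,"claw":0},{"tx":22,"ty":10,"tz":0,"rx":0,"ry":0,"rz":0,"claw":0},{"tx":26,"ty":12,"tz":0,"rx":0,"ry":0,"rz":0,"claw":0},{"tx":30,"ty":13.5,"tz":0,"rx":0,"ry":0,"rz":0,"claw":0},{"tx":34,"ty":15,"tz":0,"rx":0,"ry":0,"rz":0,"claw":0},{"tx":36.6,"ty":15.5,"tz":0,"rx":0,"ry":0,"rz":0,"claw":0},{"tx":36.6,"ty":15.5,"tz":2,"rx":0,"ry":0,"rz":0,"claw":0},{"tx":36.6,"ty":15.5,"tz":5,"rx":0,"ry":0,"rz":0,"claw":0},{"tx":36.6,"ty":15.5,"tz":5,"rx":0,"ry":0,"rz":0,"claw":0}]'
python3 -m handwheel '[{"tx":0,"ty":0,"tz":0,"rx":0,"ry":0,"rz":0,"claw":0},{"tx":0,"ty":0,"tz":0,"rx":0,"ry":0,"rz":0,"claw":0}]'
python3 - <<'E'
from h import *
im,P=snap("w16"); s=manip.read_state(); print(s["eef_pos"])
# dish outer rim as seen: fit ellipse to grey-green region pixels near prediction
c=proj(P,(611,300,15)); print(c, proj(P,(611+38,300,15)),proj(P,(611,338,15)))
cv2.imwrite("pics/w16c.png",im[60:360,160:480])
E
```

```text
clock: 23.5
eef_pos: [606.3, 297.8, 65.0]
tcp_rot: [-0.001, 0.721, 0.693, -0.007]
wrist_force: [-0.5, -1.8, -2.0]
width: 37.2
clock: 23.7
eef_pos: [611.0, 300.9, 73.5]
tcp_rot: [0.0, 0.722, 0.692, 0.001]
wrist_force: [0.6, -0.1, -0.2]
width: 36.8
[611.3264333  301.15746683  74.18484909]
[320.48058179 212.3134957 ] [370.17847571 210.28571623] [318.1430998  163.10726821]
```

View pics/w16c.png

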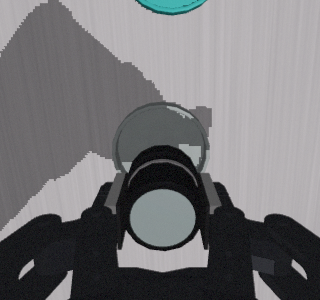

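The dish rim (left 271, right 369, top 162) matches the prediction and the loupe is held upright and centred. I lower and release.

```bash
python3 -m handwheel '[{"tx":0,"ty":0,"tz":2.5,"rx":0,"ry":0,"rz":0,"claw":0},{"tx":0,"ty":0,"tz":4.5,"rx":0,"ry":0,"rz":0,"claw":0},{"tx":0,"ty":0,"tz":5.5,"rx":0,"ry":0,"rz":0,"claw":0},{"tx":0,"ty":0,"tz":5.6,"rx":0,"ry":0,"rz":0,"claw":0},{"tx":0,"ty":0,"tz":5.6,"rx":0,"ry":0,"rz":0,"claw":0},{"tx":0,"ty":0,"tz":5.6,"rx":0,"ry":0,"rz":0,"claw":0},{"tx":0,"ty":0,"tz":5.6,"rx":0,"ry":0,"rz":0,"claw":0.7},{"tx":0,"ty":0,"tz":5.6,"rx":0,"ry":0,"rz":0,"claw":0.7},{"tx":0,"ty":0,"tz":5.6,"rx":0,"ry":0,"rz":0,"claw":0.7},{"tx":0,"ty":0,"tz":5.6,"rx":0,"ry":0,"rz":0,"claw":0.7}]'
python3 -m handwheel '[{"tx":0,"ty":0,"tz":-3,"rx":0,"ry":0,"rz":0,"claw":0.7},{"tx":0,"ty":0,"tz":-7,"rx":0,"ry":0,"rz":0,"claw":0.7},{"tx":0,"ty":0,"tz":-10,"rx":0,"ry":0,"rz":0,"claw":1},{"tx":0,"ty":0,"tz":-10,"rx":0,"ry":0,"rz":0,"claw":1},{"tx":0,"ty":0,"tz":-10,"rx":0,"ry":0,"rz":0,"claw":1}]'
python3 -c '
from h import *
snap("w17")
s=manip.read_state();T=rot(s["tcp_rot"]).inv(); print(s["eef_pos"],T.apply(np.r_[438,62,0]-s["eef_pos"]))'
```

```text
clock: 24.75
eef_pos: [610.7, 300.8, 16.9]
tcp_rot: [0.0, 0.722, 0.692, 0.0]
wrist_force: [-0.3, -0.1, -0.4]
width: 59.8
clock: 25.25
eef_pos: [610.9, 301.1, 117.7]
tcp_rot: [0.0, 0.722, 0.692, 0.001]
wrist_force: [-0.3, -1.1, -0.0]
width: 85.6
[610.26007849 300.34117317 116.14011425] [-245.31292481 -161.92700924  116.48943388]
```

```bash
python3 -m handwheel '[{"tx":-24.6,"ty":-16.2,"tz":0,"rx":0,"ry":0,"rz":0,"claw":1},{"tx":-24.6,"ty":-16.2,"tz":0,"rx":0,"ry":0,"rz":0,"claw":1},{"tx":-24.6,"ty":-16.2,"tz":0,"rx":0,"ry":0,"rz":0,"claw":1},{"tx":-24.6,"ty":-16.2,"tz":0,"rx":0,"ry":0,"rz":0,"claw":1},{"tx":-24.6,"ty":-16.2,"tz":0,"rx":0,"ry":0,"rz":0,"claw":1},{"tx":-24.6,"ty":-16.2,"tz":0,"rx":0,"ry":0,"rz":0,"claw":1},{"tx":-24.6,"ty":-16.2,"tz":2,"rx":0,"ry":0,"rz":0,"claw":1},{"tx":-24.6,"ty":-16.2,"tz":4,"rx":0,"ry":0,"rz":0,"claw":1},{"tx":-24.6,"ty":-16.2,"tz":4,"rx":0,"ry":0,"rz":0,"claw":1},{"tx":-24.6,"ty":-16.2,"tz":4,"rx":0,"ry":0,"rz":0,"claw":1},{"tx":-24.6,"ty":-16.2,"tz":4,"rx":0,"ry":0,"rz":0,"claw":1}]'
python3 - <<'E'
from h import *
im,P=snap("w18"); s=manip.read_state(); e=s["eef_pos"]
pr=lambda *X:proj(P,np.array(X)).round(1)
c=pr(438,62,35); r=np.linalg.norm(pr(438+13,62,35)-c); print(e,"pred",c,"r",r,"tcp",pr(*e[:2],35))
g=cv2.medianBlur(cv2.cvtColor(im,cv2.COLOR_BGR2GRAY),5)
x0,y0=int(c[0])-60,int(c[1])-60; w=g[y0:y0+120,x0:x0+120]
for lo,hi in((.8,1.2),(1.9,2.6)):
    h=cv2.HoughCircles(w,cv2.HOUGH_GRADIENT,1,8,param1=60,param2=12,minRadius=int(r*lo),maxRadius=int(r*hi))
    print(None if h is None else h[0][:4]+[x0,y0,0])
E
```

```text
clock: 26.4
eef_pos: [438.7, 62.6, 77.2]
tcp_rot: [-0.0, 0.722, 0.692, 0.0]
wrist_force: [0.6, 0.0, -0.4]
width: 85.0
[438.92369441  62.60444453  77.34488502] pred [319.4 219.7] r 18.31338308450955 tcp [320.7 218.9]
[[322.5        219.5         17.10000038]
 [342.5        207.5         16.        ]]
[[319.5        220.5         40.5       ]
 [318.5        211.5         45.20000076]
 [327.5        218.5         35.20000076]]
```

The hole fit (322,220) and rim fit (320,220) agree with the TCP's (321,219). I grip the thick core.

```bash
python3 -m handwheel '[{"tx":0,"ty":0,"tz":2.5,"rx":0,"ry":0,"rz":0,"claw":1},{"tx":0,"ty":0,"tz":5,"rx":0,"ry":0,"rz":0,"claw":1},{"tx":0,"ty":0,"tz":6.4,"rx":0,"ry":0,"rz":0,"claw":1},{"tx":0,"ty":0,"tz":6.4,"rx":0,"ry":0,"rz":0,"claw":1},{"tx":0,"ty":0,"tz":6.4,"rx":0,"ry":0,"rz":0,"claw":0},{"tx":0,"ty":0,"tz":6.4,"rx":0,"ry":0,"rz":0,"claw":0},{"tx":0,"ty":0,"tz":6.4,"rx":0,"ry":0,"rz":0,"claw":0},{"tx":0,"ty":0,"tz":6.4,"rx":0,"ry":0,"rz":0,"claw":0},{"tx":0,"ty":0,"tz":6.4,"rx":0,"ry":0,"rz":0,"claw":0},{"tx":0,"ty":0,"tz":6.4,"rx":0,"ry":0,"rz":0,"claw":0}]'
python3 -m handwheel '[{"tx":0,"ty":0,"tz":-3,"rx":0,"ry":0,"rz":0,"claw":0},{"tx":0,"ty":0,"tz":-6,"rx":0,"ry":0,"rz":0,"claw":0},{"tx":0,"ty":0,"tz":-8,"rx":0,"ry":0,"rz":0,"claw":0},{"tx":0,"ty":0,"tz":-8,"rx":0,"ry":0,"rz":0,"claw":0},{"tx":0,"ty":0,"tz":-8,"rx":0,"ry":0,"rz":0,"claw":0}]'
python3 -c '
from h import *
s=manip.read_state();T=rot(s["tcp_rot"]).inv(); print(s["eef_pos"],T.apply(np.r_[625.5,99.5,0]-s["eef_pos"]))'
```

```text
clock: 27.45
eef_pos: [439.5, 62.3, 14.6]
tcp_rot: [0.001, 0.722, 0.692, 0.001]
wrist_force: [-1.2, -0.5, 6.7]
width: 58.3
clock: 27.95
eef_pos: [438.8, 61.6, 93.4]
tcp_rot: [0.001, 0.722, 0.692, 0.0]
wrist_force: [0.0, -0.6, -0.1]
width: 58.2
[438.8181999   61.64399206  93.44303734] [ 45.86722186 184.69882259  93.79400806]
```

```bash
python3 -m handwheel '[{"tx":1.2,"ty":4.5,"tz":0,"rx":0,"ry":0,"rz":0,"claw":0},{"tx":2.4,"ty":9,"tz":0,"rx":0,"ry":0,"rz":0,"claw":0},{"tx":3.6,"ty":14,"tz":0,"rx":0,"ry":0,"rz":0,"claw":0},{"tx":4.6,"ty":18.5,"tz":0,"rx":0,"ry":0,"rz":0,"claw":0},{"tx":4.6,"ty":18.5,"tz":0,"rx":0,"ry":0,"rz":0,"claw":0},{"tx":4.6,"ty":18.5,"tz":0,"rx":0,"ry":0,"rz":0,"claw":0},{"tx":4.6,"ty":18.5,"tz":3,"rx":0,"ry":0,"rz":0,"claw":0},{"tx":4.6,"ty":18.5,"tz":6,"rx":0,"ry":0,"rz":0,"claw":0},{"tx":4.6,"ty":18.5,"tz":7.5,"rx":0,"ry":0,"rz":0,"claw":0},{"tx":4.6,"ty":18.5,"tz":7.5,"rx":0,"ry":0,"rz":0,"claw":0},{"tx":4.6,"ty":18.5,"tz":7.5,"rx":0,"ry":0,"rz":0,"claw":0}]'
python3 -m handwheel '[{"tx":0,"ty":0,"tz":0,"rx":0,"ry":0,"rz":0,"claw":1},{"tx":0,"ty":0,"tz":0,"rx":0,"ry":0,"rz":0,"claw":1},{"tx":0,"ty":0,"tz":0,"rx":0,"ry":0,"rz":0,"claw":1},{"tx":0,"ty":0,"tz":0,"rx":0,"ry":0,"rz":0,"claw":1},{"tx":0,"ty":0,"tz":-3,"rx":0,"ry":0,"rz":0,"claw":1},{"tx":0,"ty":0,"tz":-7,"rx":0,"ry":0,"rz":0,"claw":1},{"tx":-6,"ty":-6,"tz":-13,"rx":0,"ry":0,"rz":0,"claw":1},{"tx":-12,"ty":-12,"tz":-18,"rx":0,"ry":0,"rz":0,"claw":1},{"tx":-12,"ty":-15,"tz":-18,"rx":0,"ry":0,"rz":0,"claw":1},{"tx":-12,"ty":-15,"tz":-18,"rx":0,"ry":0,"rz":0,"claw":1},{"tx":-12,"ty":-15,"tz":-18,"rx":0,"ry":0,"rz":0,"claw":1}]'
python3 - <<'E'
from h import *
np.set_printoptions(precision=1,suppress=True)
snap("w19"); a=manip.capture("scene")[:,:,::-1]; b=manip.capture("side")[:,:,::-1]
cv2.imwrite("pics/scene9.png",a);cv2.imwrite("pics/side9.png",b)
up=lambda i,f:cv2.resize(i,None,fx=f,fy=f,interpolation=cv2.INTER_CUBIC)
o=np.zeros((600,800,3),np.uint8)
A=up(a[100:350,200:420],2.2); B=up(b[110:370,330:410],2.2); o[:550,:484]=A; o[:572,490:666]=B
cv2.imwrite("pics/final.png",o)
# pot shift between first and last pictures (template match)
for n,i,(x,y,w,h) in(("scene",a,(200,100,40,55)),("side",b,(350,305,50,60))):
    t=cv2.imread(f"pics/{n}0.png")[y:y+h,x:x+w]; print(n,"pot now at",cv2.minMaxLoc(cv2.matchTemplate(i.copy(),t,cv2.TM_CCOEFF_NORMED))[1::2],"was",(x,y))
E
```

```text
clock: 29.05
eef_pos: [624.0, 99.8, 18.0]
tcp_rot: [0.0, 0.722, 0.692, -0.0]
wrist_force: [-0.3, 0.1, -0.5]
width: 58.6
clock: 30.15
eef_pos: [467.9, -15.8, 199.1]
tcp_rot: [0.001, 0.723, 0.691, -0.001]
wrist_force: [1.6, 0.2, 0.4]
width: 85.1
scene pot now at (0.9986199140548706, (200, 100)) was (200, 100)
side pot now at (0.9998304843902588, (350, 305)) was (350, 305)
```

View pics/final.png

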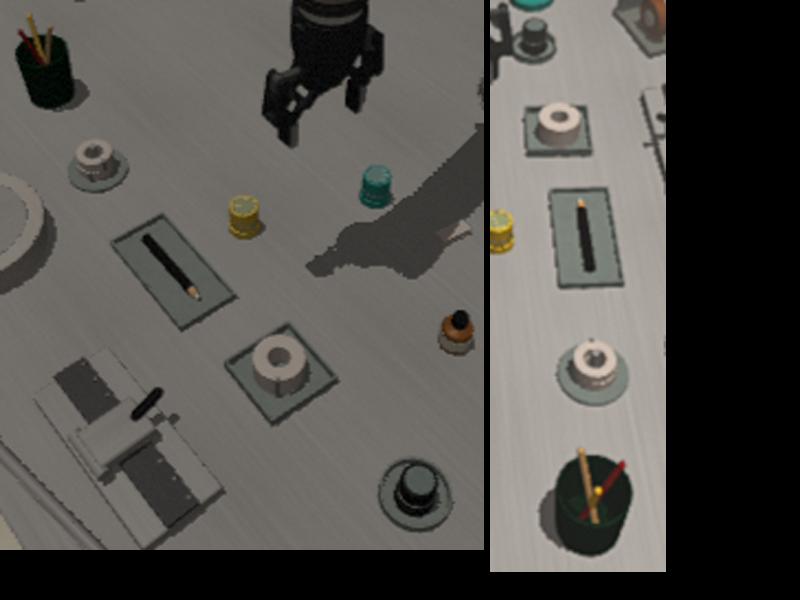

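Both views show both cores stacked on the post, the thick core flat in the square tray, the loupe upright in the dish, the pencil in the trough, and the pot unmoved. I'll make one numeric check and hand in.

Run:
```python
from h import *
np.set_printoptions(precision=1,suppress=True)
A=cam("scene");B=cam("side"); g=lambda a,b:tri((A,(a[0]/2.2+200,a[1]/2.2+100)),(B,((b[0]-490)/2.2+330,b[1]/2.2+110)))
print("thick (tray 622,102)",*g((280,356),(559,118))); print("loupe (dish 607,302)",*g((419,474),(534,26)))
p=[g((146,237),(589,270))[0],g((199,298),(581,202))[0]]; print("pencil mid (trough 632,-100)",np.mean(p,0),p)
print("top core (post 610,-308)",*g((95,152),(595,354)))
manip.job_done()
```

```text
thick (tray 622,102) [621.5  97.6  28.7] 0.7970302019179738
loupe (dish 607,302) [607.4 297.5  42.3] 0.9926064337750354
pencil mid (trough 632,-100) [ 631.6 -101.6    1.2] [array([ 628.7, -161.4,    2.1]), array([634.5, -41.7,   0.2])]
top core (post 610,-308) [ 610.3 -307.    33.7] 0.355693972308157
the job is handed in; nothing more can be done
```

I sorted all five things into their places and handed the job in at about 30 s on the robot's clock. No verdict was reported.

- **What I did:** I laid the pencil in the long tray, slipped both thin cores onto the spindle and stood the loupe in the round dish. The thick core went into the square tray last. I then moved the arm clear, about 200 mm up.
- **Final positions:** measured in the two fixed cameras, everything sits well inside its tolerance:

| Thing | Distance from its place | Allowed |
|---|---|---|
| Upper thin core | about 1 mm from the post | 12 mm |
| Thick core | about 4 mm from the tray's centre | 19 mm each way |
| Loupe | about 5 mm from the dish's centre | 18 mm |
| Pencil | about 2 mm from the trough's centre | 36 mm across, 26 mm along |

- **Lower thin core:** I checked it only in the wrist picture, where it lay flat and threaded on the post.
- **Pot:** it shows no shift in either fixed view.
- **Disagreements:** the fixed cameras read heights 5–11 mm low, and x about 4 mm low compared with the wrist camera. I trusted the wrist camera for grasping and compared the final positions within the fixed cameras' own frame. Tilts were judged by eye only.
- **Refused call:** the first move was refused for missing keys, and nothing moved.

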